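Pack the square tins mouth down under the carrier's hold-down bar

ROBOT

A 6-joint arm with a two-finger parallel gripper is mounted at the origin on the work surface. World frame = base frame: x ahead of the robot, y to its left, z up, the work surface at z = 0. Lengths are in mm, angles in degrees, forces in N, time in s.
With the tool pointing down it reaches from about 350 to 850 mm from the base axis. Payload 8.1 kg.
Tool frame: the origin (TCP) lies between the finger pads; the fingertips stand 22 mm ahead of it and the grasp point (between the pads) lies 3 mm ahead of it; z points along the fingers, y is the line along which they close (so a half turn about z gives the same grasp; the last joint's range is limited). The gripper opens to 85 mm and grips with 20 to 120 N. Pads are 22 mm wide; open, the fingers measure 114 mm over their backs; the gripper's body (76 mm by 85 mm) begins 54 mm behind the grasp point. The pads swing forward as they close: fully open they stand 13 mm farther back than shut.
Start: joints at [70.909, 7.471, 85.268, -0, 87.261, -4.893], TCP at [147.141, 581.683, 253.292] pointing down, gripper open.
Joint ranges: [-169.43, 169.43], [-51.17, 129.36], [1.28, 143.12], [-76.62, 256.62], [0, 156.53], [-152.29, 152.29]. Speed limits (degrees/s): [136.94, 136.94, 159.86, 180, 180, 180].

INTERFACE

Orientations are given as [roll, pitch, yaw] about the fixed x, y, z axes, in that order (R = Rz(yaw) Ry(pitch) Rx(roll)).
In Python, from bench import r, vision gives the robot as it stands.
- The arm moves only by the tool step_arm, never from a script. Its argument "targets" is a list that holds one entry, the list of rows, each a list of 6 numbers: the shift along the world's x, y, z in mm, then the turn, a rotation vector about the world's x, y, z in rad. In form: [[[x, y, z, rx, ry, rz], ...]]. A call has 1 to 12 rows; each row is the pose to reach, as a shift and turn from the pose commanded when the call began; what a row does not reach only later rows make up. A row lasts 1/12 s, in which the tool goes at most 41.7 mm and 7.16 degrees, less where a joint would pass 70% of its speed; a pose out of reach is approached as far as the arm can. A call with a gripper value outside its range is refused whole. "fingers" is the gripper's target within -1 to 1 (shut at 1, half-way at 0, fully open at -1), set as the call begins (left out, the last holds). The fingers move at their own pace and stop on an object; "newtons" is the grip in N (left out, the last holds). Time passes only in rows, so rows that repeat a pose let the fingers close. It gives the time, the measured TCP pose, the force, the opening and the grip force at its end, in the units of the state.
- r.sense(): the state, without advancing time (a new reading comes with each control period).
- vision.snapshot(name): name is "side" or "top"; returns a dict with "img" (420x560x3 uint8, blue, green, red), "mtx" (3x3 intrinsics, pixels), "eye" and "attitude" of the camera in the world. Camera axes: x right, y up, looking along -z (the intrinsics and any distortion apply to the point x, -y, -z); pixel columns grow to the right and rows downward; lengths in mm; the calibration is good to about 2 mm. A picture is of the moment at which its call begins. There is no depth.
- r.hand_in(): hands the job in; it is judged then, once.
The state is a dict: "time": time; "joint_pos": joint angles; "qd": joint speeds; "joint_efforts": joint torques, N m; "tool_pos": TCP position; "tcp_rot": TCP orientation; "ft_force": force on the tool from outside, world axes, zero at the start; "wrist_torque": the same for the moment, N m; "finger_gap": finger opening in mm; "grip_force": force on a finger pad.
Only numpy, scipy, OpenCV 4.12 (cv2) and the standard library are available. Lean on these libraries where they do the work, as an engineer would, in place of code of your own. Each camera call takes 0.05 s, during which the arm holds its last target. There are 200 camera calls.

TASK

Pack the square steel tins lying on the bench into the carrier for the road. Slide the carrier's lock knob back to its stop to free the hold-down bar and swing the bar out to its stop, stand every tin mouth down in a pocket of its own, then swing the bar fully back over the tins and slide the lock home to its stop again. Leave everything else on the bench where it is.

Things in the scene. Friction and masses are not known exactly. Their poses are not given: they have to be found in the camera images.
- carrier: Fixed carrier, left on the bench: grey base plate 460 x 100 x 8 mm with three square pockets in a row, 100 mm apart. Origin on the bench under the middle pocket; +x along the row away from the lock, +y across it to the left, z up. A pivot post 20 mm thick stands at x = +180 mm, a lock post 60 x 30 mm, 94 mm high, at x = -205 mm.
- pocket1 (a point): Centre of the floor of the pocket nearest the lock (x = -100 mm on the carrier, z = 8 mm). Same axes as the carrier. Each pocket is 60 x 60 mm inside, with walls 17 mm high (top at z = 25 mm) and 6 mm thick.
- pocket2 (a point): Centre of the floor of the middle pocket.
- pocket3 (a point): Centre of the floor of the pocket nearest the pivot post (x = +100 mm on the carrier).
- bar_pivot (a point): Upright hinge axis of the hold-down bar, at the bar's mid height (z = 107 mm), on the carrier at x = +180 mm. Same axes as the carrier.
- bar_push (a point): Point on the hold-down bar's centre line 250 mm from the hinge: a good place to push it sideways. The bar is a straight steel strip on edge, 330 mm long, 12 mm thick, 20 mm high (z = 97 to 117 mm); closed, it lies above the row of pockets, 9 mm above the tops of packed tins.
- bar (a joint): Angle of the hold-down bar, rad: 0 = fully closed over the row of pockets (end stop); it grows as the free end swings to the carrier's +y side, to an end stop at 0.8. It stays where it is left; moving it takes about 1 N at bar_push. While the lock is home the lock's fork holds it shut.
- lock_knob (a point): Centre of the black lock knob, a block 22 x 22 mm, 35 mm tall (z = 117 to 152 mm) on top of the lock post. It slides along the carrier's x axis and carries a fork whose prongs straddle the bar's free end when home; the bar must be fully closed (within 0.025 rad) for the fork to pass over it.
- lock (a joint): Travel of the lock knob, m: 0 = home (locked, fork over the bar's end); it grows as the knob slides along the carrier's -x, away from the bar, to the open end stop at 0.030. It takes about 2 N and stays where it is left.
- tin1: Square steel tin, 50 x 50 mm and 80 mm long, walls 3 mm, one end closed, the other open with a dark steel band 10 mm wide round its mouth, 90 to 180 g; it starts lying on its side. Origin at its middle; its own +x axis is its long axis and points out of the open mouth. Mouth down in a pocket its origin is at z = 48 mm. It may be absent.
- tin1_mouth (a point): Centre of the tin's open mouth, 40 mm from its middle.
- tin2: Square steel tin, 50 x 50 mm and 80 mm long, walls 3 mm, one end closed, the other open with a dark steel band 10 mm wide round its mouth, 90 to 180 g; it starts lying on its side. Origin at its middle; its own +x axis is its long axis and points out of the open mouth. Mouth down in a pocket its origin is at z = 48 mm. It may be absent.
- tin2_mouth (a point): Centre of the tin's open mouth, 40 mm from its middle.
- tin3: Square steel tin, 50 x 50 mm and 80 mm long, walls 3 mm, one end closed, the other open with a dark steel band 10 mm wide round its mouth, 90 to 180 g; it starts lying on its side. Origin at its middle; its own +x axis is its long axis and points out of the open mouth. Mouth down in a pocket its origin is at z = 48 mm. It may be absent.
- tin3_mouth (a point): Centre of the tin's open mouth, 40 mm from its middle.
- jar: Clear glass jar with a steel screw lid, 84 mm wide, 120 mm high, upright; origin at the centre of its underside. Bystander.
- flat_can: Flattened green can, 105 x 68 x 12 mm; origin at the centre of its underside. Bystander.
- scoop: Blue plastic scoop, bowl 90 x 70 x 35 mm with a handle 110 mm long towards its -x; origin under the bowl. Bystander.
- can1: Empty round silver can, 66 mm wide, 115 mm high, upright; origin at the centre of its underside. Bystander.
- brush: Hand brush lying near the bench's left front; its own x axis is its long axis. Bystander.
There are look-alikes about, which are no part of the job. What is shaped like the tin1 but green is not meant.

How it is judged:
By the outcome, as a careful person would: the job done as asked, in the order asked, and still so for the second after the job is handed in, with the robot touching nothing.
Of tin1, tin2, tin3 only 2 to 3 are there at a start; the rules pass over those that are not, and their reading is None.
At some moment in a run one of tin1, tin2, tin3 may be knocked a few centimetres aside while the robot is not near it.
Once in a run the grip may slacken for a moment while it holds something.
It also fails if it takes over 210 s, if anything falls off the work surface, if the arm or the gripper's body presses on something with over 40 N, if the wrist force passes 120 N, or if a joint passes its speed limit or range.

## Working session

There is one attempt and no reset: what is moved stays moved. The work goes in short steps, Python scripts to look and compute and a tool call to move; the robot and the scene stay as the last step left them, time stands still between calls to the robot, and variables do not carry over. Pictures are saved under pics/ and viewed, at most 17 in all, crops included, and the job is handed in when it is done.

Besides the shell and the picture viewer there is one more tool, called after ">>>" as name(argument=value, ...) on one line, values as JSON. step_arm: Moves the arm, as the interface text tells. Its arguments: {"type":"object","properties":{"targets":{"type":"array"},"fingers":{"type":"number"},"newtons":{"type":"number"}},"required":["targets"]}

```bash
ls; mkdir -p pics
cat > h.py <<'E'
import numpy as np, cv2
from scipy.spatial.transform import Rotation as R
from bench import r, vision
def rot(a):
    a=np.array(a,float)
    return a if a.shape==(3,3) else R.from_euler('xyz',a,degrees=True).as_matrix()
def snap(n,save=None):
    s=vision.snapshot(n)
    if save: cv2.imwrite('pics/'+save,s['img'])
    return s
def ray(s,u,v,z):
    K=np.array(s['mtx']);d=np.linalg.inv(K)@[u,v,1]
    d=rot(s['attitude'])@[d[0],-d[1],-d[2]];e=np.array(s['eye'],float)
    return e+d*(z-e[2])/d[2]
def proj(s,p):
    c=rot(s['attitude']).T@(np.array(p,float)-np.array(s['eye'],float))
    q=np.array(s['mtx'])@[c[0],-c[1],-c[2]];return q[:2]/q[2]
E
python3 - <<'E'
from h import *
for n in('top','side'):
    s=snap(n,n+'0.png');print(n,{k:v for k,v in s.items() if k!='img'})
print(r.sense())
E
```

```text
pics
top {'mtx': array([[383.2043882 ,   0.        , 277.45166888],
       [  0.        , 383.2043882 , 217.07578693],
       [  0.        ,   0.        ,   1.        ]]), 'eye': array([ 469.9595833 ,  -41.37337666, 1219.70624608]), 'attitude': array([  6.89231986,  -0.3741716 , -90.74042312])}
side {'mtx': array([[512.39832509,   0.        , 280.64733936],
       [  0.        , 512.39832509, 210.05758085],
       [  0.        ,   0.        ,   1.        ]]), 'eye': array([  293.47022808, -1023.08585316,  1346.01506166]), 'attitude': array([ 40.19534706,  -0.86034596, -14.04386634])}
{'time': 0.1, 'joint_pos': array([ 7.09096344e+01,  7.51143898e+00,  8.53228674e+01,  5.23410905e-04,
        8.72620980e+01, -4.89234229e+00]), 'qd': array([-0.05685044, -0.02406332, -0.13222088,  0.00432897, -0.08163208,
        0.01565723]), 'joint_efforts': array([ 1.77075770e-03, -5.70955360e+01, -5.01937830e+01, -1.05771589e-04,
        8.20381218e-03,  5.73656416e-05]), 'tool_pos': array([146.98171189, 581.24504264, 252.34409677]), 'tcp_rot': array([-1.79903991e+02, -8.74259011e-03,  1.65801944e+02]), 'ft_force': array([-1.08678589, -0.08020972, -0.67770393]), 'wrist_torque': array([-0.00638223,  0.02451434,  0.01178701]), 'grip_force': 0.0, 'finger_gap': 85.23633550740087}
```

View pics/top0.png

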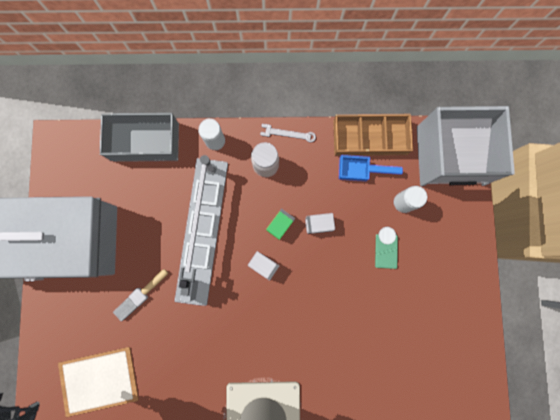

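View pics/side0.png

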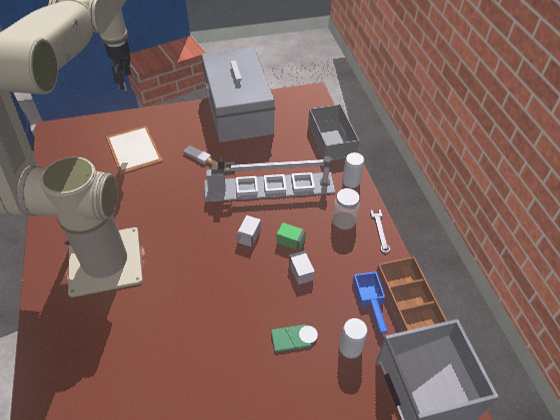

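The top view shows the carrier from (190,300) to (212,160), with the knob near (184,285). There are two grey tins, at (264,266) and (321,224), and a green decoy at (280,224). I'll zoom in next.

Run:
```python
import cv2,numpy as np
t=cv2.imread('pics/top0.png');s=cv2.imread('pics/side0.png')
a=cv2.resize(t[150:310,165:345],None,fx=3.3,fy=3.3,interpolation=cv2.INTER_CUBIC)
cv2.imwrite('pics/topz.png',a)
b=cv2.resize(s[145:290,195:365],None,fx=4,fy=4,interpolation=cv2.INTER_CUBIC)
cv2.imwrite('pics/sidez.png',b)
```

```text
(no output)
```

View pics/topz.png

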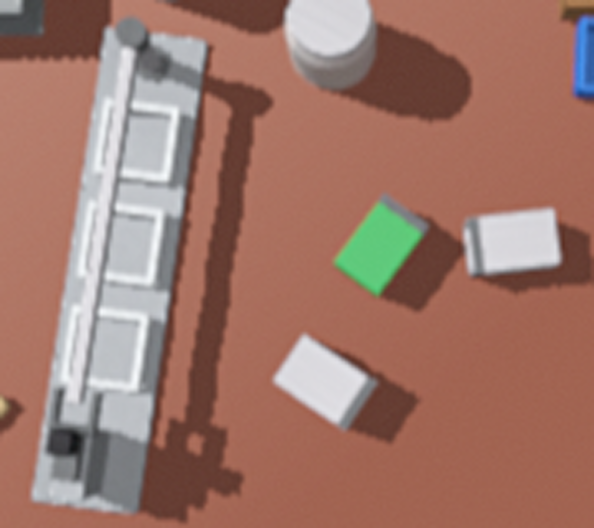

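View pics/sidez.png

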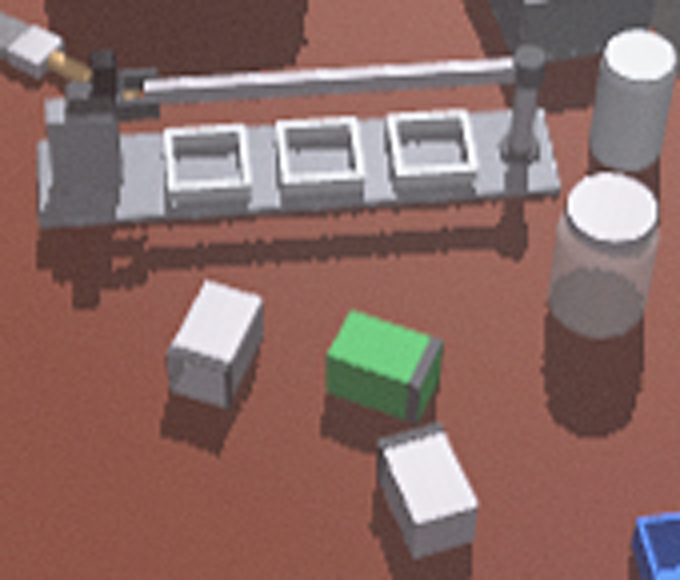

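Top zoom: tin A is at about (325,382) with its mouth to the lower right. Tin B is at about (513,242) with its mouth to the left. The pockets, bar and knob are clear, and no third tin is visible. I'll measure next.

```bash
cat > meas.py <<'E'
from h import *
def quads(s,box,thr,amin,sat=60):
    x0,y0,x1,y1=box;im=s['img'][y0:y1,x0:x1];im=cv2.resize(im,None,fx=4,fy=4,interpolation=cv2.INTER_CUBIC)
    h=cv2.cvtColor(im,cv2.COLOR_BGR2HSV)
    m=((h[...,2]>thr)&(h[...,1]<sat)).astype(np.uint8)
    m=cv2.morphologyEx(m,cv2.MORPH_OPEN,np.ones((3,3)))
    out=[]
    for c in cv2.findContours(m,cv2.RETR_EXTERNAL,cv2.CHAIN_APPROX_NONE)[0]:
        if cv2.contourArea(c)>amin*16:
            b=(cv2.boxPoints(cv2.minAreaRect(c))+.5)/4-.5+[x0,y0]
            out.append(b)
    return out
def tops(s,box,thr,amin,z):
    for b in quads(s,box,thr,amin):
        p=np.array([ray(s,*q,z) for q in b]);e1=p[1]-p[0];e2=p[2]-p[1]
        L=e1 if np.linalg.norm(e1)>np.linalg.norm(e2) else e2
        print(box,'px',b.mean(0).round(1),'c',p.mean(0).round(1),'sides',np.linalg.norm(e1).round(1),np.linalg.norm(e2).round(1),'ang',np.degrees(np.arctan2(L[1],L[0])).round(1))
E
python3 - <<'E'
from meas import *
s=snap('top');w=snap('side')
tops(s,(240,240,290,295),175,80,50)
tops(s,(300,205,345,240),175,80,50)
tops(w,(233,210,265,250),175,80,50)
tops(w,(285,245,320,290),175,80,50)
# hand-picked points (topz px ->image)
f=lambda q:(q[0]/3.3+165,q[1]/3.3+150)
g=lambda q:(q[0]/4+195,q[1]/4+145)
print('plate z8 top',[ray(s,*f(q),8).round(0)[:2] for q in((105,27),(208,40),(138,512),(33,499))])
print('plate side',[ray(w,*g(q),8).round(0)[:2] for q in((42,220),(558,188),(548,112))])
print('pocket outer corners R side z25 top',[ray(s,*f(q),25).round(0)[:2] for q in((180,106),(172,182),(164,207),(157,284),(149,313),(140,389))])
print('pockets side z25',[np.mean([ray(w,*g(q),25) for q in c],0).round(0)[:2] for c in(((165,130),(244,124),(250,180),(168,190)),((277,123),(356,117),(363,175),(283,182)),((389,115),(466,110),(476,164),(398,175)))])
print('knob top z152',ray(s,*f((66,441)),152).round(0),ray(w,*g((103,55)),152).round(0))
print('post top z',[ray(s,*f((132,33)),z).round(0) for z in(107,125)])
print('post top',[ray(w,*g((529,57)),z).round(0) for z in(117,125)])
E
```

```text
(240, 240, 290, 295) px [261.5 264.4] c [467.5  -0.5  50. ] sides 54.7 73.5 ang -124.2
(300, 205, 345, 240) px [321.9 222.1] c [ 594.2 -187.3   50. ] sides 72.6 53.5 ang -84.3
(233, 210, 265, 250) px [248.8 224.9] c [463.2  -1.8  50. ] sides 82.3 54.0 ang 57.3
(285, 245, 320, 290) px [302.3 264. ] c [ 590.1 -188.3   50. ] sides 54.4 79.6 ang -85.2
plate z8 top [array([812., 208.]), array([798., 107.]), array([344., 171.]), array([358., 270.])]
plate side [array([345., 173.]), array([793., 106.]), array([813., 197.])]
pocket outer corners R side z25 top [array([728., 131.]), array([654., 138.]), array([630., 146.]), array([557., 152.]), array([530., 159.]), array([459., 167.])]
pockets side z25 [array([496., 200.]), array([595., 185.]), array([695., 172.])]
knob top z152 [418. 206. 152.] [416. 214. 152.]
post top z [array([778., 163., 107.]), array([773., 160., 125.])]
post top [array([775., 165., 117.]), array([771., 157., 125.])]
```

>>> step_arm(targets=[[[271,-372,-20,0,0,0.106],[271,-372,-20,0,0,0.106],[271,-372,-20,0,0,0.106],[271,-372,-20,0,0,0.106],[271,-372,-20,0,0,0.106],[271,-372,-20,0,0,0.106],[271,-372,-20,0,0,0.106],[271,-372,-20,0,0,0.106],[271,-372,-20,0,0,0.106],[271,-372,-20,0,0,0.106],[271,-372,-20,0,0,0.106],[271,-372,-20,0,0,0.106]]], fingers=-0.2, newtons=30)

```text
time: 1.2
tool_pos: [421.2, 204.2, 233.0]
tcp_rot: [-179.9, 0.1, 171.5]
ft_force: [0.7, -0.1, -0.3]
finger_gap: 51.1
grip_force: 0.0
```

>>> step_arm(targets=[[[0,0,-30,0,0,0],[0,0,-60,0,0,0],[0,0,-80,0,0,0],[0,0,-88,0,0,0],[0,0,-88,0,0,0],[0,0,-88,0,0,0]]])

```text
time: 1.7
tool_pos: [418.2, 209.9, 145.8]
tcp_rot: [-180.0, -0.0, 171.9]
ft_force: [0.1, 0.2, 1.1]
finger_gap: 51.1
grip_force: 0.0
```

>>> step_arm(targets=[[[0,0,0,0,0,0],[0,0,0,0,0,0],[0,0,0,0,0,0],[0,0,0,0,0,0],[0,0,0,0,0,0],[0,0,0,0,0,0]]], fingers=1, newtons=30)

```text
time: 2.2
tool_pos: [419.7, 212.1, 147.7]
tcp_rot: [179.7, 0.2, 171.9]
ft_force: [1.6, 10.6, 0.8]
finger_gap: 21.3
grip_force: 36.0
```

>>> step_arm(targets=[[[-8,3,0,0,0,0],[-16,4.3,0,0,0,0],[-24,5.4,0,0,0,0],[-30,6.2,0,0,0,0],[-33,6.6,0,0,0,0],[-34,6.8,0,0,0,0],[-34,6.8,0,0,0,0],[-34,6.8,0,0,0,0]]])

```text
time: 2.87
tool_pos: [391.8, 216.4, 148.3]
tcp_rot: [179.8, 1.0, 171.8]
ft_force: [39.4, -2.1, -19.2]
finger_gap: 21.2
grip_force: 33.4
```

>>> step_arm(targets=[[[7,-1,0,0,0,0],[7,-1,0,0,0,0],[7,-1,0,0,0,0],[7,-1,0,0,0,0],[7,-1,0,0,0,0]]], fingers=-0.2)

```text
time: 3.28
tool_pos: [390.7, 215.6, 145.3]
tcp_rot: [-180.0, -0.0, 171.9]
ft_force: [-0.6, 0.0, -0.2]
finger_gap: 51.2
grip_force: 0.0
```

>>> step_arm(targets=[[[0,0,35,0,0,0],[0,0,65,0,0,0],[20,-40,65,0,0,0],[45,-70,65,0,0,0],[75,-75,65,0,0,0],[115,-75,65,0,0,0],[135,-75,65,0,0,0],[135,-75,65,0,0,0],[135,-75,65,0,0,0]]], fingers=1)

```text
time: 4.03
tool_pos: [526.1, 140.4, 209.6]
tcp_rot: [-180.0, -0.1, 171.8]
ft_force: [-0.8, -0.5, -0.5]
finger_gap: 0.3
grip_force: 0.0
```

Run:
```python
from h import *
s=snap('top');a=cv2.resize(s['img'][140:320,160:300],None,fx=3,fy=3,interpolation=cv2.INTER_CUBIC)
w=snap('side');b=cv2.resize(w['img'][130:240,190:370],None,fx=2.1,fy=2.1,interpolation=cv2.INTER_CUBIC)
c=np.zeros((540,800,3),np.uint8);c[:540,:420]=a;c[:231,422:]=b;
cv2.imwrite('pics/c1.png',c)
```

```text
(no output)
```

View pics/c1.png

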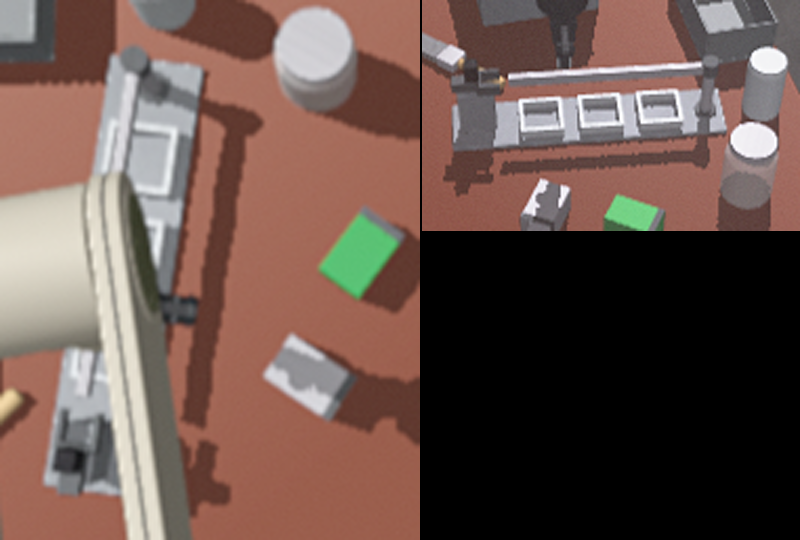

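The view shows the knob slid back, at crop (68,458), with the fork off the bar end and the bar still closed. Next I'll swing the bar.

>>> step_arm(targets=[[[0,0,-35,0,0,0],[0,0,-70,0,0,0],[0,0,-98,0,0,0],[0,0,-98,0,0,0],[-1,18,-98,0,0,0],[-1,32,-98,0,0,0],[1,46,-98,0,0,0],[3,60,-98,0,0,0],[6,75,-98,0,0,0],[9,90,-98,0,0,0],[13,104,-98,0,0,0],[18,118,-98,0,0,0]]])

```text
time: 5.13
tool_pos: [544.5, 260.3, 112.7]
tcp_rot: [180.0, 0.0, 171.9]
ft_force: [-0.9, -2.1, -0.2]
finger_gap: 0.1
grip_force: 0.7
```

>>> step_arm(targets=[[[6,13,0,0,0,0],[14,27,0,0,0,0],[22,40,0,0,0,0],[32,54,0,0,0,0],[42,66,0,0,0,0],[52,78,0,0,0,0],[61,87,0,0,0,0],[68,93,0,0,0,0],[71,95,0,0,0,0],[72,96,0,0,0,0],[72,96,0,0,0,0],[72,96,0,0,0,0]]])

```text
time: 6.13
tool_pos: [611.1, 352.8, 111.3]
tcp_rot: [-179.5, -0.6, 171.9]
ft_force: [-28.3, -18.1, 18.1]
finger_gap: 0.0
grip_force: 17.2
```

>>> step_arm(targets=[[[-15,-20,0,0,0,0],[-30,-40,0,0,0,0],[-30,-40,40,0,0,0],[-30,-40,80,0,0,0],[-30,-40,120,0,0,0],[-30,-80,140,0,0,-0.1],[-28,-120,140,0,0,-0.22],[-26,-160,140,0,0,-0.34],[-25,-200,140,0,0,-0.46],[-24,-240,140,0,0,-0.58],[-23,-280,140,0,0,-0.7],[-22,-320,140,0,0,-0.82]]], fingers=-1, newtons=80)

```text
time: 7.13
tool_pos: [594.5, 33.8, 252.8]
tcp_rot: [179.9, 0.0, 124.6]
ft_force: [0.5, 0.6, -1.0]
finger_gap: 85.6
grip_force: 0.0
```

Run:
```python
from meas import *
s=snap('top','t2.png');w=snap('side','w2.png')
tops(s,(300,205,345,240),150,80,50)
tops(w,(285,245,320,290),150,80,50)
tops(w,(233,210,265,250),150,80,50)
tops(s,(240,240,290,295),150,80,50)
print('can1',ray(s,413,190,115))
a=cv2.resize(s['img'],None,fx=1.42,fy=1.42)
cv2.imwrite('pics/t2b.png',a)
```

```text
(300, 205, 345, 240) px [321.7 222.2] c [ 593.7 -186.7   50. ] sides 73.7 54.1 ang -84.5
(285, 245, 320, 290) px [302.5 264.2] c [ 590.6 -189.4   50. ] sides 55.3 78.5 ang -86.4
(233, 210, 265, 250) px [248.8 225. ] c [462.9  -2.4  50. ] sides 84.7 55.6 ang 56.9
(240, 240, 290, 295) px [270.7 268. ] c [456.4 -28.4  50. ] sides 60.1 29.5 ang -2.3
(240, 240, 290, 295) px [255.9 267. ] c [460.7  16.2  50. ] sides 165.1 52.6 ang -1.4
can1 [ 678.6236331  -449.26458407  115.        ]
```

View pics/t2b.png

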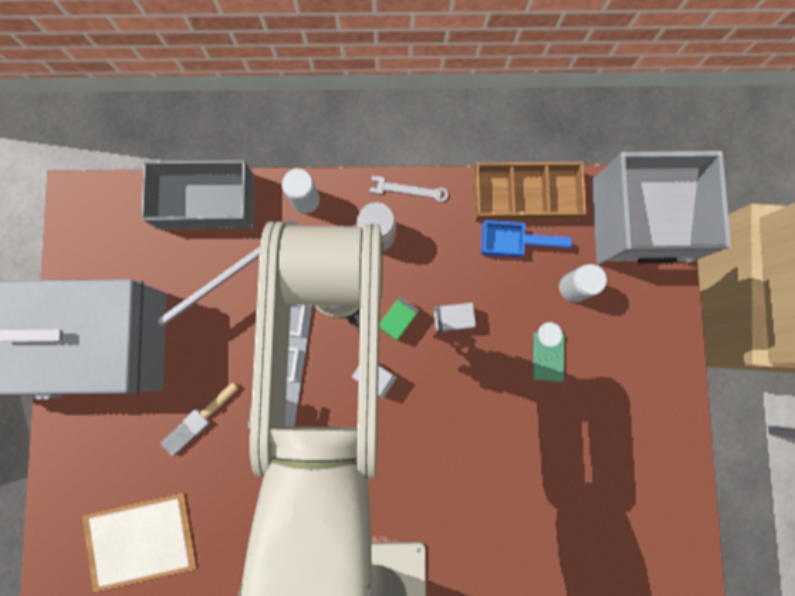

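The bar is open, running from (160,320) to (262,248), and tin B has not moved. Next is the pre-grasp.

>>> step_arm(targets=[[[-1,-40,0,0,0,-0.1],[-1,-80,0,0,0,-0.22],[-1,-120,0,0,0,-0.34],[-1,-160,0,0,0,-0.44],[-1,-200,0,0,0,-0.522],[-1,-233,-10,0,0,-0.522],[-1,-233,-20,0,0,-0.522],[-1,-233,-20,0,0,-0.522]]])

```text
time: 7.9
tool_pos: [592.8, -198.9, 229.7]
tcp_rot: [-179.8, -0.1, 94.9]
ft_force: [-1.0, 0.7, -0.7]
finger_gap: 85.4
grip_force: 0.0
```

>>> step_arm(targets=[[[0,0,0,0.956,0.084,0],[0,0,0,0.956,0.084,0],[0,0,0,0.956,0.084,0],[0,0,0,0.956,0.084,0],[0,0,0,0.956,0.084,0],[0,0,0,0.956,0.084,0],[0,0,-20,0.956,0.084,0],[0,0,-40,0.956,0.084,0],[0,0,-60,0.956,0.084,0],[0,0,-80,0.956,0.084,0],[0,0,-80,0.956,0.084,0]]])

```text
time: 8.82
tool_pos: [592.3, -196.0, 147.5]
tcp_rot: [-179.4, -55.1, 94.7]
ft_force: [-0.8, 1.1, -0.7]
finger_gap: 85.5
grip_force: 0.0
```

>>> step_arm(targets=[[[0,0,-35,0,0,0],[0,0,-70,0,0,0],[0,0,-100,0,0,0],[0,-1,-115,0,0,0],[0,-1,-122,0,0,0],[0,-1,-122,0,0,0],[0,-1,-122,0,0,0]]])

```text
time: 9.4
tool_pos: [594.4, -199.8, 32.7]
tcp_rot: [179.8, -54.9, 95.2]
ft_force: [-0.0, 0.2, 0.3]
finger_gap: 85.2
grip_force: 0.0
```

>>> step_arm(targets=[[[0,0,0,0,0,0],[0,0,0,0,0,0],[0,0,0,0,0,0],[0,0,0,0,0,0],[0,0,0,0,0,0],[0,0,0,0,0,0],[0,0,0,0,0,0]]], fingers=1, newtons=80)

```text
time: 9.98
tool_pos: [593.8, -200.3, 32.1]
tcp_rot: [179.8, -54.9, 95.1]
ft_force: [-0.2, -1.3, 5.7]
finger_gap: 49.3
grip_force: 82.7
```

>>> step_arm(targets=[[[0,0,15,0,0,0],[0,0,40,0,0,0],[0,0,70,0,0,0],[0,0,105,0,0,0],[0,0,140,-0.11,-0.01,0],[0,0,160,-0.22,-0.019,0],[0,0,170,-0.33,-0.029,0],[0,0,170,-0.44,-0.038,0],[0,0,170,-0.55,-0.048,0],[0,0,170,-0.66,-0.058,0],[0,0,170,-0.77,-0.067,0],[0,0,170,-0.77,-0.067,0]]])

```text
time: 10.98
tool_pos: [594.1, -197.1, 203.7]
tcp_rot: [179.8, -10.3, 95.2]
ft_force: [-0.9, 0.7, -0.2]
finger_gap: 49.3
grip_force: 82.9
```

>>> step_arm(targets=[[[0,0,0,-0.11,-0.01,0],[0,0,0,-0.22,-0.019,0],[0,0,0,-0.33,-0.029,0],[0,0,0,-0.44,-0.038,0],[0,0,0,-0.55,-0.048,0],[0,0,0,-0.66,-0.058,0],[0,0,0,-0.77,-0.067,0],[0,0,0,-0.795,-0.07,0],[0,0,0,-0.795,-0.07,0],[0,0,0,-0.795,-0.07,0]]])

```text
time: 11.82
tool_pos: [592.5, -199.2, 199.6]
tcp_rot: [-179.9, 34.9, 95.0]
ft_force: [-0.3, 0.6, -0.5]
finger_gap: 48.9
grip_force: 82.9
```

>>> step_arm(targets=[[[8,30,10,0,0,0.11],[16,60,20,0,0,0.23],[24,94,20,0,0,0.35],[32,128,20,0,0,0.47],[41,162,20,0,0,0.59],[50,196,20,0,0,0.71],[59,230,20,0,0,0.83],[68,264,20,0,0,0.95],[77,298,20,0,0,1.07],[86,330,20,0,0,1.19],[92,355,20,0,0,1.3],[96,371,20,0,0,1.342]]])

```text
time: 12.82
tool_pos: [690.3, 171.9, 221.8]
tcp_rot: [179.8, 35.1, 172.0]
ft_force: [-0.3, -0.6, -0.5]
finger_gap: 49.3
grip_force: 83.1
```

>>> step_arm(targets=[[[0,0,-20,0,0,0],[0,0,-50,0,0,0],[0,0,-75,0,0,0],[0,0,-85,0,0,0],[0,0,-90,0,0,0],[0,0,-90,0,0,0],[0,0,-90,0,0,0]]])

```text
time: 13.4
tool_pos: [690.4, 171.1, 132.3]
tcp_rot: [179.9, 35.1, 171.7]
ft_force: [0.6, 0.0, -0.8]
finger_gap: 49.6
grip_force: 83.1
```

Run:
```python
from h import *
s=snap('top');a=cv2.resize(s['img'][140:290,165:300],None,fx=3,fy=3,interpolation=cv2.INTER_CUBIC)
w=snap('side');b=cv2.resize(w['img'][100:280,230:360],None,fx=3,fy=3,interpolation=cv2.INTER_CUBIC)
c=np.zeros((540,800,3),np.uint8);c[:450,:405]=a;c[:540,407:797]=b;
cv2.imwrite('pics/c2.png',c)
c3=np.array([696,171]);
from itertools import product
print([proj(w,(696,171,z)).round(1) for z in(8,48,88)],r.sense()['tool_pos'],r.sense()['tcp_rot'])
```

```text
[array([303.2, 183.5]), array([303.7, 175.7]), array([304.3, 167.7])] [690.7217749  171.63427432 133.21409543] [179.86941904  35.21689801 171.75471153]
```

View pics/c2.png

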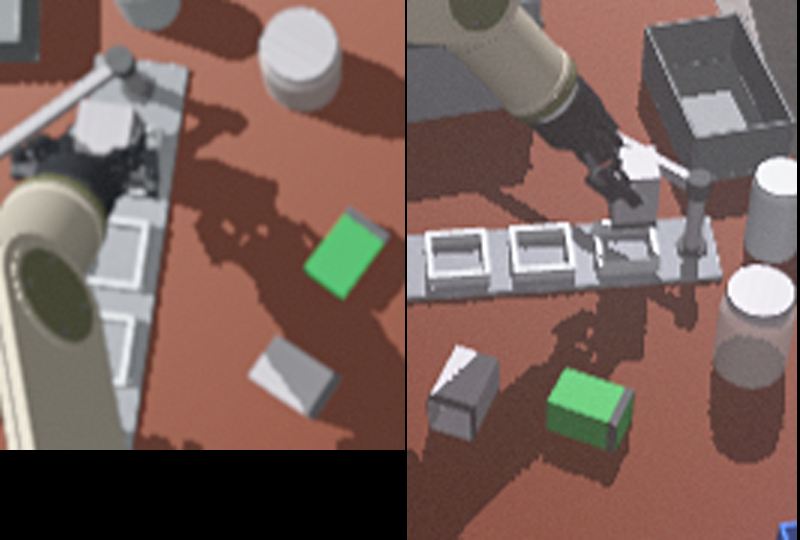

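The tin hangs upright over pocket 3 with its closed end up. In the side crop its top face is near (638,165) and its bottom edge near (635,222). I'll check the offset numerically.

Run:
```python
from meas import *
s=snap('top');w=snap('side')
z=133.2-15.8+40
tops(w,(298,145,318,162),165,30,z)
tops(s,(185,168,215,192),165,100,z)
tops(s,(185,168,215,192),185,100,z)
C=R.from_euler('z',-8.1,degrees=True).as_matrix()
for n,i,o in(('side',w,(230,100,407)),('top',s,(165,140,0))):
    for zz in(z,z-80):
        print(n,zz,[(((proj(i,np.array([696,171,zz])+C@[a,b,0])-o[:2])*3+[o[2],0])).round(0) for a,b in((-25,-25),(25,-25),(25,25),(-25,25))])
```

```text
(298, 145, 318, 162) px [308.9 152. ] c [709.1 173.5 157.4] sides 58.0 72.0 ang -106.7
(185, 168, 215, 192) px [201.1 178.7] c [710.1 164.1 157.4] sides 77.7 60.0 ang -63.2
(185, 168, 215, 192) px [199.3 180.2] c [705.8 169.3 157.4] sides 60.5 56.3 ang -58.9
side 157.39999999999998 [array([614., 176.]), array([658., 173.]), array([652., 142.]), array([608., 145.])]
side 77.39999999999998 [array([611., 226.]), array([654., 224.]), array([648., 193.]), array([605., 196.])]
top 157.39999999999998 [array([123., 160.]), array([131., 108.]), array([ 79., 102.]), array([ 70., 153.])]
top 77.39999999999998 [array([137., 175.]), array([145., 126.]), array([ 96., 120.]), array([ 88., 168.])]
```

```bash
cat > ov.py <<'E'
from h import *
def ov(px,py,z,name,tb=(170,150),sb=(270,125),yaw=-8.1,pk=(696,171)):
    C=R.from_euler('z',yaw,degrees=True).as_matrix();out=[]
    for n,o in(('top',tb),('side',sb)):
        i=snap(n);a=cv2.resize(i['img'][o[1]:o[1]+75,o[0]:o[0]+50],None,fx=8,fy=8,interpolation=cv2.INTER_CUBIC)
        def poly(x,y,h,zz,col):
            q=[(proj(i,np.array([x,y,zz])+C@[h*u,h*v,0])-o+.5)*8 for u,v in((-1,-1),(1,-1),(1,1),(-1,1))]
            cv2.polylines(a,[np.int32(np.round(q))],True,col,1,cv2.LINE_AA)
        poly(px,py,25,z+40,(0,0,255));poly(px,py,25,z-40,(255,0,0));poly(*pk,36,25,(0,200,0))
        out.append(a)
    cv2.imwrite('pics/'+name,np.hstack(out))
E
python3 -c "
from ov import *
ov(696,171,117.4,'o1.png',tb=(180,160),sb=(280,135))"
```

```text
(no output)
```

View pics/o1.png

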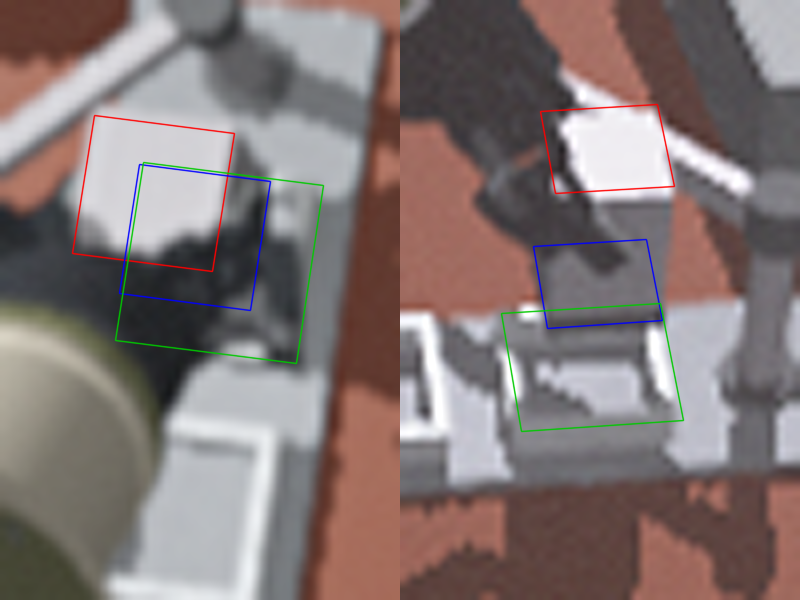

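Both overlays match the image: the tin edges fit the red and blue outlines, and the pocket fits the green one within about 1 px. I'll lower it.

>>> step_arm(targets=[[[-1,0,-15,0,0,0],[-1,0,-30,0,0,0],[-1,0,-42,0,0,0],[-1,0,-52,0,0,0],[-1,0,-60,0,0,0],[-1,0,-66,0,0,0],[-1,0,-68,0,0,0],[-1,0,-68,0,0,0],[-1,0,-68,0,0,0]]])

```text
time: 14.45
tool_pos: [690.9, 172.2, 66.4]
tcp_rot: [179.9, 35.4, 171.8]
ft_force: [-5.4, -1.7, 13.5]
finger_gap: 49.2
grip_force: 85.1
```

>>> step_arm(targets=[[[0,0,1,0,0,0],[0,0,2,0,0,0],[0,0,2,0,0,0],[0,0,2,0,0,0],[0,0,2,0,0,0]]], fingers=-0.7)

```text
time: 14.87
tool_pos: [687.9, 171.4, 63.9]
tcp_rot: [180.0, 35.0, 171.8]
ft_force: [0.3, -0.8, -0.4]
finger_gap: 72.6
grip_force: 0.0
```

>>> step_arm(targets=[[[-8,1,12,0,0,0],[-20,3,30,0,0,0],[-35,5,52,0,0,0],[-52,7,76,0,0,0],[-70,10,102,0,0,0],[-90,-20,130,0,0,0],[-100,-55,150,0,0,0],[-105,-95,150,0,0,0],[-110,-135,150,0,0,0],[-115,-160,150,0,0,0],[-115,-160,150,0,0,0]]])

```text
time: 15.78
tool_pos: [572.3, 7.2, 214.5]
tcp_rot: [-179.9, 35.1, 171.7]
ft_force: [-0.3, -0.5, -0.2]
finger_gap: 73.0
grip_force: 0.0
```

Run:
```python
from ov import *
ov(696,171,48,'o2.png',tb=(180,160),sb=(280,135))
from meas import *
w=snap('side')
tops(w,(233,210,265,250),150,80,50)
tops(snap('top'),(240,240,290,295),150,80,50)
```

```text
(233, 210, 265, 250) px [248.8 225.1] c [462.8  -2.6  50. ] sides 84.6 55.2 ang 56.5
(240, 240, 290, 295) px [265.7 267.3] c [458.5 -13.4  50. ] sides 54.8 45.1 ang -33.1
(240, 240, 290, 295) px [249.9 269.8] c [452.4  34.6  50. ] sides 62.4 147.6 ang 179.6
```

View pics/o2.png

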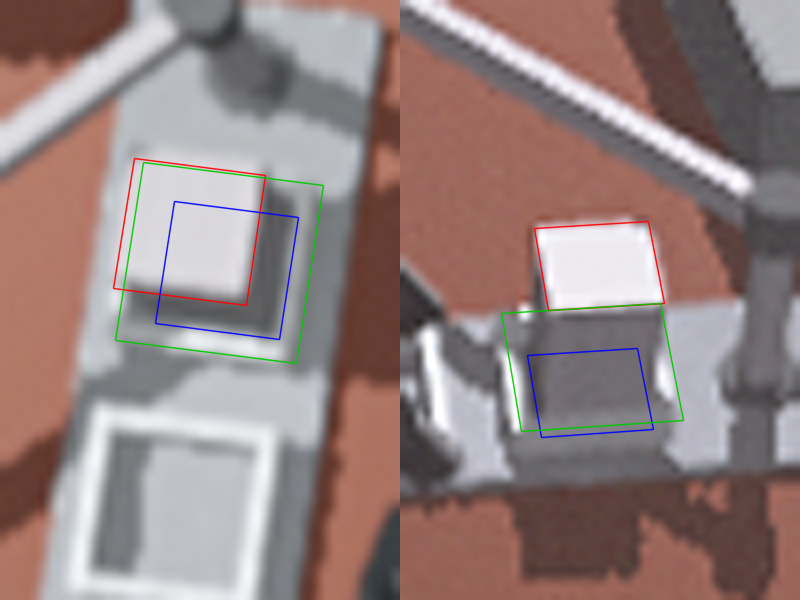

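The tin stands in pocket 3 at the right height, with the red outline on its top in both views. Now tin A.

>>> step_arm(targets=[[[-20,-1,0,0.017,0.12,0],[-40,-1,0,0.034,0.24,0],[-60,-1,0,0.051,0.36,0],[-80,-2,0,0.068,0.48,0],[-100,-2,0,0.086,0.605,0],[-100,-2,0,0.086,0.605,0],[-100,-2,0,0.086,0.605,0]]], fingers=-1)

```text
time: 16.57
tool_pos: [474.4, 10.3, 213.4]
tcp_rot: [-180.0, 0.1, 171.9]
ft_force: [0.2, -0.0, -0.8]
finger_gap: 85.2
grip_force: 0.0
```

>>> step_arm(targets=[[[0,0,0,0,0,-0.12],[0,0,0,0,0,-0.24],[0,0,0,0,0,-0.36],[0,0,0,0,0,-0.48],[0,0,0,0,0,-0.6],[0,0,0,0,0,-0.72],[0,0,0,0,0,-0.84],[0,0,0,0,0,-0.96],[0,0,0,0,0,-1.08],[0,0,0,0,0,-1.2],[0,0,0,0,0,-1.32],[0,0,0,0,0,-1.4]]])

```text
time: 17.57
tool_pos: [473.8, 10.3, 213.9]
tcp_rot: [179.8, 0.1, 91.3]
ft_force: [-0.9, 0.0, -0.6]
finger_gap: 85.6
grip_force: 0.0
```

>>> step_arm(targets=[[[0,0,0,0,0,-0.12],[0,0,0,0,0,-0.24],[0,0,0,0,0,-0.36],[0,0,0,0,0,-0.48],[0,0,0,0,0,-0.6],[0,0,0,0,0,-0.614],[0,0,0,0,0,-0.614]]])

```text
time: 18.15
tool_pos: [473.4, 10.1, 214.0]
tcp_rot: [179.9, -0.1, 56.7]
ft_force: [-0.6, 0.4, -0.7]
finger_gap: 85.6
grip_force: 0.0
```

>>> step_arm(targets=[[[0,0,0,-0.1,0.066,0],[0,0,0,-0.2,0.132,0],[0,0,0,-0.3,0.199,0],[0,0,0,-0.4,0.265,0],[0,0,0,-0.5,0.331,0],[0,0,-10,-0.6,0.397,0],[0,0,-25,-0.7,0.463,0],[0,0,-40,-0.801,0.53,0],[0,0,-60,-0.801,0.53,0],[0,0,-70,-0.801,0.53,0],[0,0,-70,-0.801,0.53,0],[0,0,-70,-0.801,0.53,0]]])

```text
time: 19.15
tool_pos: [473.5, 9.5, 145.1]
tcp_rot: [180.0, 54.9, 56.5]
ft_force: [0.0, 0.1, 0.1]
finger_gap: 85.7
grip_force: 0.0
```

Run:
```python
from meas import *
w=snap('side')
tops(w,(230,205,270,255),150,80,50)
print(w['img'][227,246])
cv2.imwrite('pics/w3.png',cv2.resize(w['img'][150:290,200:320],None,fx=4,fy=4,interpolation=cv2.INTER_CUBIC))
```

```text
[247 241 245]
```

View pics/w3.png

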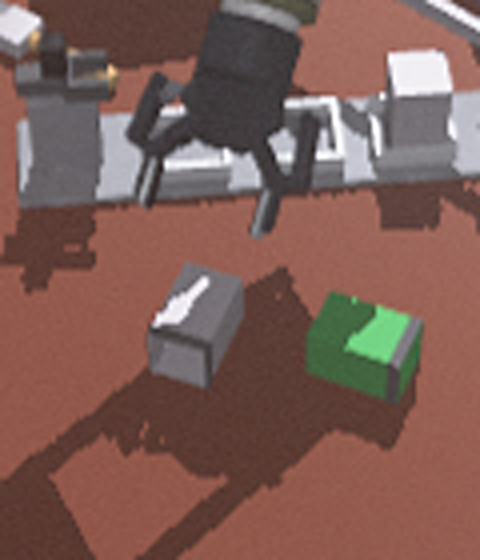

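Tin A has not moved; its top corners are at crop (150,328), (190,262) and (243,285). The gripper is above it, so I'll descend and grip.

>>> step_arm(targets=[[[0,0,-35,0,0,0],[0,0,-70,0,0,0],[0,0,-95,0,0,0],[0,0,-108,0,0,0],[0,0,-115,0,0,0],[0,0,-115,0,0,0],[0,0,-115,0,0,0]]])

```text
time: 19.78
tool_pos: [474.4, 9.7, 31.2]
tcp_rot: [179.8, 54.9, 56.3]
ft_force: [-0.1, 0.6, -0.1]
finger_gap: 85.4
grip_force: 0.0
```

>>> step_arm(targets=[[[0,0,0,0,0,0],[0,0,0,0,0,0],[0,0,0,0,0,0],[0,0,0,0,0,0],[0,0,0,0,0,0],[0,0,0,0,0,0],[0,0,0,0,0,0]]], fingers=1, newtons=80)

```text
time: 20.37
tool_pos: [473.9, 9.7, 30.6]
tcp_rot: [179.8, 55.0, 56.3]
ft_force: [0.5, 0.6, 6.3]
finger_gap: 49.0
grip_force: 82.6
```

>>> step_arm(targets=[[[0,0,15,0,0,0],[0,0,40,0,0,0],[0,0,70,0,0,0],[0,0,105,0,0,0],[0,0,140,0.1,-0.066,0],[0,0,165,0.2,-0.132,0],[0,0,180,0.3,-0.199,0],[0,0,185,0.4,-0.265,0],[0,0,185,0.5,-0.331,0],[0,0,185,0.6,-0.397,0],[0,0,185,0.655,-0.434,0],[0,0,185,0.655,-0.434,0]]])

```text
time: 21.37
tool_pos: [473.0, 8.2, 216.0]
tcp_rot: [179.8, 9.7, 56.3]
ft_force: [-0.9, -0.3, -1.1]
finger_gap: 49.0
grip_force: 82.9
```

>>> step_arm(targets=[[[0,0,0,0.1,-0.066,0],[0,0,0,0.2,-0.132,0],[0,0,0,0.3,-0.199,0],[0,0,0,0.4,-0.265,0],[0,0,0,0.5,-0.331,0],[0,0,0,0.6,-0.397,0],[0,0,0,0.655,-0.434,0],[0,0,0,0.655,-0.434,0],[0,0,0,0.655,-0.434,0]]])

```text
time: 22.12
tool_pos: [472.2, 9.0, 213.0]
tcp_rot: [-179.7, -34.8, 56.2]
ft_force: [0.6, 0.0, -2.1]
finger_gap: 49.3
grip_force: 82.9
```

>>> step_arm(targets=[[[10,14,5,0,0,0.05],[30,42,5,0,0,0.12],[50,70,5,0,0,0.22],[70,98,5,0,0,0.32],[90,126,5,0,0,0.42],[110,154,5,0,0,0.443],[122,170,0,0,0,0.443],[122,170,-25,0,0,0.443],[122,170,-55,0,0,0.443],[122,170,-80,0,0,0.443],[122,170,-84,0,0,0.443],[122,170,-84,0,0,0.443]]])

```text
time: 23.12
tool_pos: [593.5, 181.2, 128.0]
tcp_rot: [-179.6, -34.9, 81.8]
ft_force: [0.7, -0.5, -1.8]
finger_gap: 49.4
grip_force: 83.1
```

Run:
```python
from ov import *
p=r.sense()['tool_pos'];print(p,r.sense()['tcp_rot'],r.sense()['finger_gap'])
ov(p[0]+.8,p[1]+5.5,p[2]-15.8,'o3.png',tb=(175,185),sb=(255,135),pk=(597,185.5))
```

```text
[593.45238855 181.15726286 128.03942045] [-179.61902342  -34.86771      81.77506888] 49.42993900397415
```

View pics/o3.png

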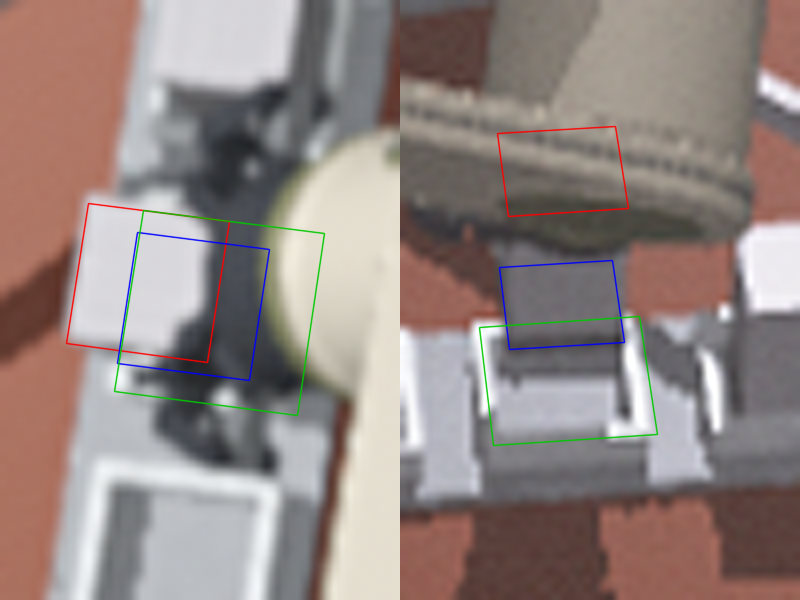

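The overlay shows the tin upright and centred over pocket 2 within about 2 mm, with the gripper clear of tin B. I'll lower it.

>>> step_arm(targets=[[[2,-1,-15,0,0,0],[2,-1,-30,0,0,0],[2,-1,-42,0,0,0],[2,-1,-52,0,0,0],[2,-1,-58,0,0,0],[2,-1,-62,0,0,0],[2,-1,-65,0,0,0],[2,-1,-67,0,0,0],[2,-1,-67,0,0,0]]])

```text
time: 23.97
tool_pos: [598.1, 179.3, 68.3]
tcp_rot: [179.9, -35.2, 82.0]
ft_force: [-17.1, -4.7, 31.8]
finger_gap: 48.9
grip_force: 86.2
```

>>> step_arm(targets=[[[-1,0,3,0,0,0],[-1,0,3,0,0,0],[-1,0,3,0,0,0],[-1,0,3,0,0,0],[-1,0,3,0,0,0]]], fingers=-0.7)

```text
time: 24.38
tool_pos: [595.9, 178.5, 65.8]
tcp_rot: [-179.9, -35.0, 81.8]
ft_force: [-0.5, 0.1, 0.4]
finger_gap: 72.3
grip_force: 0.0
```

>>> step_arm(targets=[[[-1,-8,15,0,0,0],[-3,-20,32,0,0,0],[-5,-35,54,0,0,0],[-7,-52,78,0,0,0],[-10,-70,104,0,0,0],[-13,-95,135,0,0,0],[-13,-130,150,0,0,0],[-13,-165,150,0,0,0],[-13,-165,150,0,0,0],[-13,-165,150,0,0,0]]])

```text
time: 25.22
tool_pos: [583.5, 11.7, 216.1]
tcp_rot: [-180.0, -35.0, 81.6]
ft_force: [0.1, 1.2, -0.5]
finger_gap: 72.9
grip_force: 0.0
```

Run:
```python
from ov import *
ov(597,185.5,48,'o4.png',tb=(175,185),sb=(255,145),pk=(597,185.5))
```

```text
(no output)
```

View pics/o4.png

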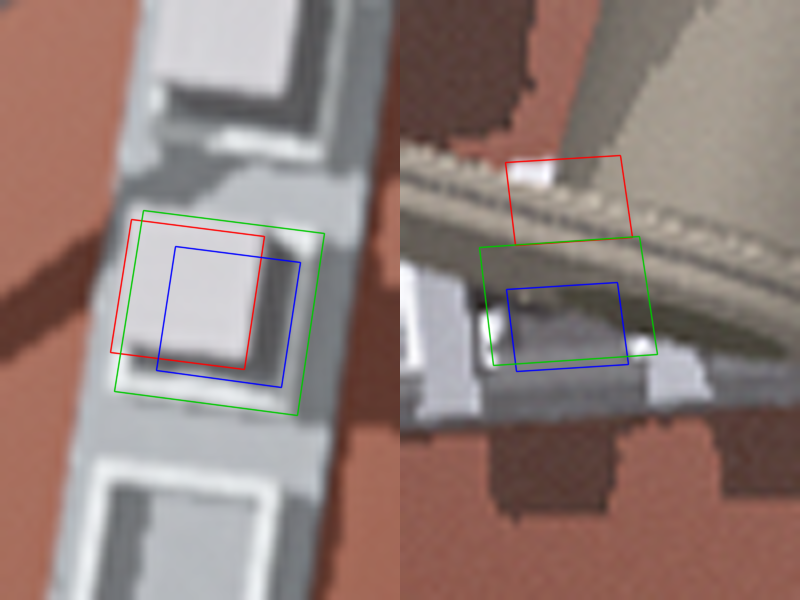

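Tin A is seated flat in pocket 2. Next I'll untilt and carry the closed fingers to the bar's outer side.

>>> step_arm(targets=[[[0,0,0,-0.12,0.017,0],[10,30,0,-0.24,0.034,0],[22,65,0,-0.36,0.051,0],[34,100,0,-0.48,0.068,0],[46,135,0,-0.605,0.086,0],[58,172,0,-0.605,0.086,0],[70,209,0,-0.605,0.086,0],[82,246,0,-0.605,0.086,0],[94,283,0,-0.605,0.086,0],[104,315,0,-0.605,0.086,0],[107,332,0,-0.605,0.086,0],[107,332,0,-0.605,0.086,0]]], fingers=1, newtons=30)

```text
time: 26.32
tool_pos: [687.8, 352.1, 213.9]
tcp_rot: [-179.9, -0.0, 82.2]
ft_force: [0.1, 0.7, -0.3]
finger_gap: -0.1
grip_force: 0.0
```

Run:
```python
from h import *
s=snap('top');a=cv2.resize(s['img'][120:310,60:240],None,fx=3,fy=3,interpolation=cv2.INTER_CUBIC)
cv2.imwrite('pics/c5.png',a);print(r.sense()['tool_pos'],r.sense()['tcp_rot'])
```

```text
[688.11547852 349.59222752 214.10574458] [-1.79898940e+02  5.16919202e-02  8.21319961e+01]
```

View pics/c5.png

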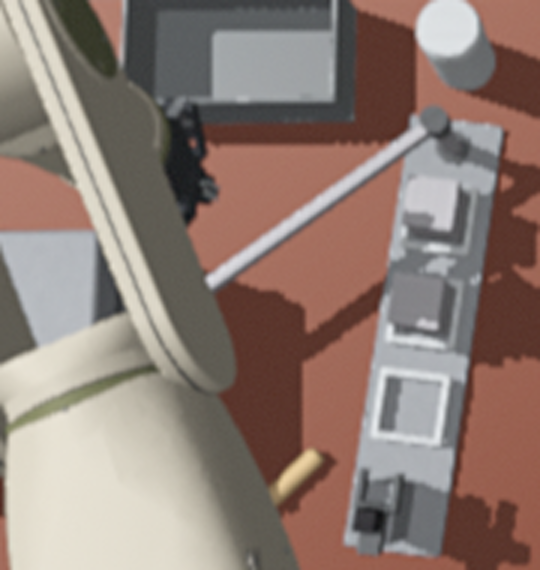

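The picture shows both tins in pockets 3 and 2, pocket 1 empty and the bar open. The fingers are outboard of the bar, so I'll lower them and sweep it shut.

>>> step_arm(targets=[[[0,0,-35,0,0,0],[0,0,-70,0,0,0],[0,0,-94,0,0,0],[0,0,-94,0,0,0],[-7,-5,-94,0,0,0],[-13,-10,-94,0,0,0],[-24,-18,-94,0,0,0],[-36,-26,-94,0,0,0],[-48,-34,-94,0,0,0],[-58,-44,-94,0,0,0],[-67,-54,-94,0,0,0],[-76,-65,-94,0,0,0]]])

```text
time: 27.37
tool_pos: [614.5, 280.4, 124.9]
tcp_rot: [179.8, -0.1, 81.8]
ft_force: [1.8, 1.0, -0.5]
finger_gap: 0.1
grip_force: 0.9
```

>>> step_arm(targets=[[[-8,-12,0,0,0,0],[-15,-24,0,0,0,0],[-21,-36,0,0,0,0],[-26,-48,0,0,0,0],[-30,-58,0,0,0,0],[-33,-67,0,0,0,0],[-34,-73,0,0,0,0],[-35,-78,0,0,0,0],[-35,-80,0,0,0,0],[-35,-80,0,0,0,0],[-35,-80,0,0,0,0]]])

```text
time: 28.28
tool_pos: [580.0, 206.1, 123.6]
tcp_rot: [179.8, -0.5, 82.0]
ft_force: [4.6, 25.1, -3.1]
finger_gap: -0.2
grip_force: 12.9
```

>>> step_arm(targets=[[[3,20,0,0,0,0],[4,35,0,0,0,0],[4,35,35,0,0,0],[4,35,70,0,0,0],[0,35,94,0,0,0.05],[-30,30,94,0,0,0.17],[-65,25,94,0,0,0.29],[-100,20,94,0,0,0.41],[-135,16,94,0,0,0.53],[-165,16,94,0,0,0.65],[-188,16,94,0,0,0.77],[-188,16,94,0,0,0.89]]], fingers=-0.2)

```text
time: 29.28
tool_pos: [387.6, 216.5, 216.0]
tcp_rot: [-179.9, -0.0, 133.3]
ft_force: [-0.1, -0.9, -0.5]
finger_gap: 51.6
grip_force: 0.0
```

>>> step_arm(targets=[[[0,0,0,0,0,0.12],[0,0,0,0,0,0.24],[0,0,0,0,0,0.36],[0,0,0,0,0,0.48],[0,0,0,0,0,0.6],[0,0,0,0,0,0.679],[0,0,0,0,0,0.679],[0,0,0,0,0,0.679]]])

```text
time: 29.95
tool_pos: [391.1, 216.5, 216.4]
tcp_rot: [180.0, 0.0, 171.6]
ft_force: [0.7, -0.5, 0.2]
finger_gap: 51.5
grip_force: 0.0
```

Run:
```python
from h import *
s=snap('top');a=cv2.resize(s['img'][150:310,165:245],None,fx=3.3,fy=3.3,interpolation=cv2.INTER_CUBIC)
w=snap('side');b=cv2.resize(w['img'][140:230,190:340],None,fx=3.5,fy=3.5,interpolation=cv2.INTER_CUBIC)
c=np.zeros((540,800,3),np.uint8);c[:528,:264]=a;c[:315,268:793]=b
cv2.imwrite('pics/c6.png',c);print(r.sense()['tool_pos'],r.sense()['tcp_rot'])
```

```text
[391.11678639 216.48618792 216.31684148] [1.79971353e+02 1.15477751e-02 1.71579546e+02]
```

View pics/c6.png

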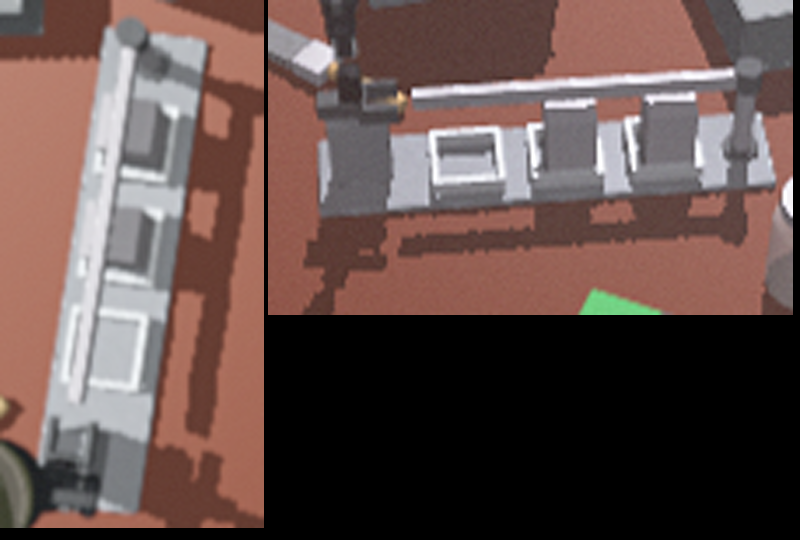

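The bar is back in its original closed line, with its end at (77,400) as at the start, over both tins. Now the knob.

>>> step_arm(targets=[[[0,0,-30,0,0,0],[0,0,-55,0,0,0],[0,0,-70,0,0,0],[0,0,-71,0,0,0],[0,0,-71,0,0,0]]])

```text
time: 30.47
tool_pos: [390.4, 216.2, 144.6]
tcp_rot: [-180.0, -0.1, 171.7]
ft_force: [0.7, 0.8, 0.5]
finger_gap: 51.5
grip_force: 0.0
```

>>> step_arm(targets=[[[0,0,0,0,0,0],[0,0,0,0,0,0],[0,0,0,0,0,0],[0,0,0,0,0,0],[0,0,0,0,0,0],[0,0,0,0,0,0]]], fingers=1, newtons=30)

```text
time: 30.97
tool_pos: [392.2, 216.5, 147.1]
tcp_rot: [179.9, 0.2, 171.7]
ft_force: [-0.3, -3.9, 6.2]
finger_gap: 21.4
grip_force: 32.9
```

>>> step_arm(targets=[[[8,-1,0,0,0,0],[16,-2,0,0,0,0],[24,-3.4,0,0,0,0],[30,-4.2,0,0,0,0],[33,-4.6,0,0,0,0],[35,-5,0,0,0,0],[35,-5,0,0,0,0],[35,-5,0,0,0,0]]])

```text
time: 31.63
tool_pos: [422.8, 212.1, 146.9]
tcp_rot: [-180.0, -0.4, 171.8]
ft_force: [-29.5, -3.0, 26.4]
finger_gap: 21.4
grip_force: 35.5
```

>>> step_arm(targets=[[[-4,0,0,0,0,0],[-4,0,0,0,0,0],[-4,0,0,0,0,0],[-4,0,0,0,0,0],[-4,0,0,0,0,0]]], fingers=-0.2)

```text
time: 32.05
tool_pos: [422.5, 211.5, 145.4]
tcp_rot: [179.9, 0.0, 171.7]
ft_force: [-0.6, 0.3, -0.2]
finger_gap: 51.5
grip_force: 0.0
```

>>> step_arm(targets=[[[-4,0,35,0,0,0],[-4,0,70,0,0,0],[-20,30,100,0,0,0],[-50,65,105,0,0,0],[-80,100,105,0,0,0],[-110,135,105,0,0,0],[-140,170,105,0,0,0],[-160,200,105,0,0,0],[-180,230,105,0,0,0],[-180,230,105,0,0,0],[-180,230,105,0,0,0]]])

```text
time: 32.97
tool_pos: [240.2, 443.6, 250.1]
tcp_rot: [179.9, -0.0, 172.0]
ft_force: [0.1, 0.7, -0.9]
finger_gap: 51.5
grip_force: 0.0
```

Run:
```python
from h import *
s=snap('top');a=cv2.resize(s['img'][110:310,165:435],None,fx=1.65,fy=1.65,interpolation=cv2.INTER_CUBIC)
w=snap('side');b=cv2.resize(w['img'][140:240,190:350],None,fx=2.2,fy=2.2,interpolation=cv2.INTER_CUBIC)
c=np.zeros((540,800,3),np.uint8);c[:330,:a.shape[1]]=a[:330];c[:b.shape[0],446:446+b.shape[1]]=b
k=cv2.resize(w['img'][145:205,195:265],None,fx=3.2,fy=3.2,interpolation=cv2.INTER_CUBIC);c[335:335+k.shape[0],:k.shape[1]]=k
o=cv2.imread('pics/side0.png')
k=cv2.resize(o[145:205,195:265],None,fx=3.2,fy=3.2,interpolation=cv2.INTER_CUBIC);c[335:335+k.shape[0],240:240+k.shape[1]]=k
cv2.imwrite('pics/c7.png',c);print(r.sense()['tool_pos'],r.sense()['time'])
```

```text
[242.17808959 441.36773246 249.99510517] 33.0667
```

View pics/c7.png

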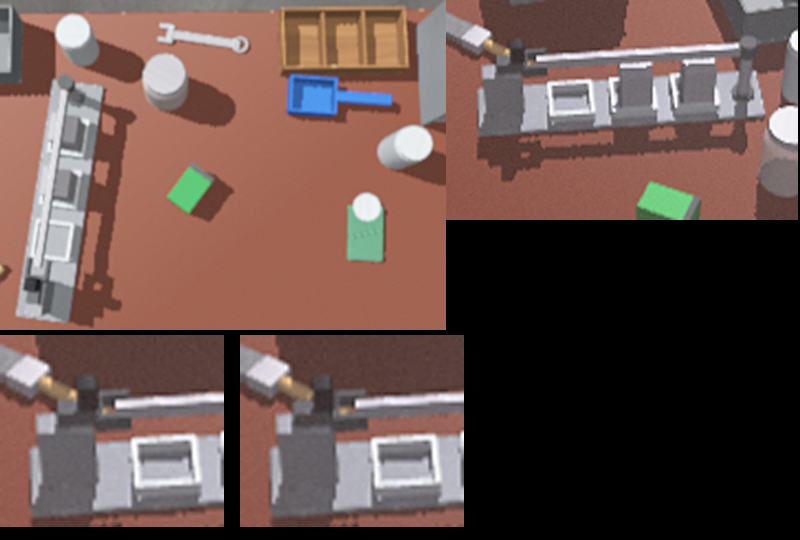

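The knob is now (left) at the same place as at the start (right), about (87,390) against (322-240,390), with the fork over the bar end. Both tins are packed and no others are lying on the bench. The bystanders have not moved, so I'm handing in.

Run:
```python
from h import *
a=cv2.imread('pics/side0.png')[145:175,205:240].astype(int);b=snap('side')['img'][145:175,205:240].astype(int)
f=lambda i:np.argwhere(i.max(2)<50)
print(f(a).mean(0),f(b).mean(0),len(f(a)),len(f(b)))
print(r.hand_in())
```

```text
[18. 14.] [nan nan] 1 0
the job is handed in; nothing more can be done
None<stdin>:4: RuntimeWarning: Mean of empty slice.
  ret = um.true_divide(
```

I handed the job in: both tins I found are mouth down in pockets 2 and 3, the bar is closed over them, and the lock is home, judged by push force at the stop and the last picture, as my final numeric check of the knob gave no usable reading.

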